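# Shift the decorating turntable into third

### The job

The motorised decorating turntable is switched off and its gear lever stands somewhere in the left-hand lane (first, neutral or second) of the H-shaped gate. Push the lever into neutral, across to the right-hand lane, then forward, away from the robot, fully home into third (the slot end marked with three dots), and leave it there. Push only with the fingertips or the outside of the fingers, without taking hold of the lever or forcing it, and leave the demijohn, the glue bottle and the jar undisturbed.

Things in the scene. Friction and masses are not known exactly. Their poses are not given: they have to be found in the camera images.
- turntable: fixed machine: grey-green gearbox casing (200 x 180 mm, top 108 mm above the table), a motor behind it (top 132 mm) and, 270 mm to the right (-y), a round aluminium disc (diameter 240 mm, top 82 mm) that carries the demijohn. Origin on the table right under the middle of the gate. Its axes: x forward (away from robot and operator), y left, z up; it may be turned up to about 0.45 rad
- gate_mid (a point): middle of the top of the steel gate plate (96 x 88 mm) on the gearbox, 120 mm above the table; axes as the machine's. Slots 18 mm wide: cross channel (neutral) at x = 0, lanes along x at y = +18 mm (left) and -18 mm (right); teeth between the lanes have round noses. Red dots: left forward = first (1), left back = second (2), right forward = third (3), right back = fourth (4)
- knob (a point): centre of the black gear knob (a ball, diameter 40 mm) on a steel stem of diameter 12 mm. It is 170 mm from the lever's pivot, which lies 28 mm above the table on the machine's z axis. Site z points up along the lever. With a = gear_across and f = gear_fore the centre is at (170 sin f, -170 sin a cos f, 28 + 170 cos a cos f) mm in the machine's axes: 185 to 198 mm above the table
- gear_across (a joint): sideways lean of the lever (rad): about -0.20 in the left lane, +0.20 in the right lane, 0.03 of play either way in a lane. It can cross only while gear_fore is within about 0.03 of neutral (the round teeth help to centre it). The lever has friction and stays where it is left; it takes about 3 to 5 N at the knob to move it
- gear_fore (a joint): fore-and-aft lean of the lever (rad): 0 in neutral, about +0.26 at the forward end (first or third, lever leans away from the robot), about -0.26 at the rear end (second or fourth). The slot ends are hard stops
- demijohn: demijohn in a white slatted basket, half covered with grey papier-mache: loose, diameter 160 mm, 288 mm high, standing on the middle of the disc (origin at the centre of its underside). Leave alone
- glue_bottle: white glue bottle with a red label and red nozzle cap, loose, diameter 53 mm, 143 mm high, on the table to the left of the gearbox (origin at the centre of its underside). Leave alone
- jar: empty glass jar, loose, diameter 72 mm, 75 mm high, on the table to the left of the gearbox, nearer the robot than the glue bottle (origin at the centre of its underside). Leave alone

How it is judged:
By the outcome, as a careful person would: the job done as asked, in the order asked, and still so for the second after the job is handed in, with the robot touching nothing.
It also fails if it takes over 45 s, if anything falls off the work surface, if the arm or the gripper's body presses on something with over 40 N, if the wrist force passes 120 N, or if a joint passes its speed limit or range.

### The arm

A 7-joint arm with a two-finger parallel gripper is mounted at the origin on the work surface. World frame = base frame: x ahead of the robot, y to its left, z up, the work surface at z = 0. Lengths are in m, angles in rad, forces in N, time in s.
With the tool pointing down it reaches from about 0.425 to 0.925 m from the base axis. Payload 6.8 kg.
Tool frame: the origin (TCP) lies on the front face of the gripper's body, between the roots of the fingers; the fingertips stand 73 mm ahead of it and the grasp point (between the pads) lies 54 mm ahead of it; z points along the fingers, y is the line along which they close (so a half turn about z gives the same grasp; the last joint's range is limited). The gripper opens to 85 mm and grips with 20 to 120 N. Pads are 22 mm wide; open, the fingers measure 114 mm over their backs; the gripper's body (76 mm by 85 mm) begins 54 mm behind the grasp point. The pads swing forward as they close: fully open they stand 13 mm farther back than shut.
Start: joints at [-1.39, 0.477, 0.022, 1.555, -0.011, 1.109, -0.083], TCP at [0.192, 0.647, 0.304] pointing down, gripper open.
Joint ranges: [-2.96, 2.96], [-0.34, 2.1], [-1.41, 1.46], [0.24, 2.44], [-1.37, 4.51], [0.17, 1.92], [-2.96, 2.96]. Speed limits (rad/s): [2.39, 2.39, 3.14, 3.14, 3.14, 3.14, 3.14].

### API

Orientations are given as a unit quaternion [w, x, y, z].
In Python, from station import bot, optics gives the robot as it stands.
- The arm moves only by the tool drive_tool, never from a script. Its argument "deltas" is a list of rows, each an object with "gripper": the closure in counts, from 0 (fully open) to 255 (shut); "offset": the shift along the tool's x, y, z in units of 1000 mm (1.0 is 1000 mm), a list of three; "angular": the turn, a rotation vector about the tool's x, y, z in units of 45 degrees (1.0 is 45 degrees), a list of three. In form: [{"gripper": gripper, "offset": [dx, dy, dz], "angular": [rx, ry, rz]}, ...]. A call has 1 to 5 rows; each row is the pose to reach, as a shift and turn from the pose commanded when the call began, along the tool's axes at that moment; what a row does not reach only later rows make up. A row lasts 1/10 s, in which the tool goes at most 50 mm and 8.59 degrees, less where a joint would pass 70% of its speed; a pose out of reach is approached as far as the arm can. A call with a number of a shift or a turn outside -1 to 1 is refused whole. A call with a gripper value outside its range is refused whole. The fingers move at their own pace and stop on an object; "grip_force" is the grip in N (left out, the last holds). Time passes only in rows, so rows that repeat a pose let the fingers close. It gives the time, the measured TCP pose, the force, the opening and the grip force at its end, in the units of the state.
- bot.get_obs(): the state, without advancing time (a new reading comes with each control period).
- optics.read_camera(name): name is "scene" or "top" or "wrist"; returns the picture (480x640x3 uint8, blue, green, red); there is no depth.
- optics.camera_model(name): a dict with "fx", "fy", "cx", "cy" (pixels), "dist" ([k1, k2, p1, p2, k3] as OpenCV has them; the pictures are not rectified), "cam_to_world" (4x4, takes a point from camera to world coordinates). Camera axes: x right, y up, looking along -z (the intrinsics and any distortion apply to the point x, -y, -z); pixel columns grow to the right and rows downward; lengths in m; the calibration is good to about 2 mm. A picture is of the moment at which its call begins: read the wrist's pose just before it. camera_model takes no time and is no camera call; for the wrist camera it gives the pose at the moment of the call.
- bot.hand_in(): hands the job in; it is judged then, once.
The state is a dict: "t": time; "q": joint angles; "joint_vel": joint speeds; "joint_torque": joint torques, N m; "eef_pos": TCP position; "tool_rot": TCP orientation; "contact_force": force on the tool from outside, world axes, zero at the start; "torque": the same for the moment, N m; "gripper_width": opening from 0.0 (shut) to 1.0 (fully open); "grasp_force": force on a finger pad.
Only numpy, scipy, OpenCV 4.12 (cv2) and the standard library are available. Lean on these libraries where they do the work, as an engineer would, in place of code of your own. Each camera call takes 0.05 s, during which the arm holds its last target. There are 200 camera calls.

## Working session

There is one attempt and no reset: what is moved stays moved. The work goes in short steps, Python scripts to look and compute and a tool call to move; the robot and the scene stay as the last step left them, time stands still between calls to the robot, and variables do not carry over. Pictures are saved under pics/ and viewed, at most 10 in all, crops included, and the job is handed in when it is done.

Besides the shell and the picture viewer there is one more tool, called in YAML: its name, and indented under it one key for each argument. drive_tool: Moves the arm, as the interface text tells. Its arguments: {"type":"object","properties":{"deltas":{"type":"array"},"grip_force":{"type":"number"}},"required":["deltas"]}

```bash
mkdir -p pics
python3 - <<'E'
from station import bot, optics
import cv2
o=bot.get_obs();print(o['t'],o['eef_pos'],o['tool_rot'],o['gripper_width'])
for n in('scene','top'):
    cv2.imwrite(f'pics/{n}0.png',optics.read_camera(n))
    m=optics.camera_model(n);print(n,m)
E
```

```text
0.0 [0.19208709 0.64662549 0.30291497] [-6.05735611e-05  1.43848977e-01  9.89599235e-01 -9.06999245e-04] 1.0005859980716474
scene {'fx': 460.89008909121065, 'fy': 460.89008909121065, 'cx': 320.37766361004606, 'cy': 233.85762585885442, 'dist': array([-0.0604117,  0.       ,  0.       ,  0.       ,  0.       ]), 'cam_to_world': array([[-0.51842771, -0.67898259,  0.51982242,  1.00648643],
       [ 0.85498601, -0.42239535,  0.30096693,  0.28902971],
       [ 0.01521927,  0.60047049,  0.79950207,  0.79999696],
       [ 0.        ,  0.        ,  0.        ,  1.        ]])}
top {'fx': 499.26343625231306, 'fy': 499.26343625231306, 'cx': 319.99681909840467, 'cy': 236.7682176766167, 'dist': array([-0.11346683,  0.        ,  0.        ,  0.        ,  0.        ]), 'cam_to_world': array([[-0.00261222,  0.98617328, -0.16569683,  0.42302013],
       [-0.99997003, -0.00378357, -0.00675393,  0.0440816 ],
       [-0.00728747,  0.16567422,  0.98615361,  1.16095883],
       [ 0.        ,  0.        ,  0.        ,  1.        ]])}
```

View pics/scene0.png

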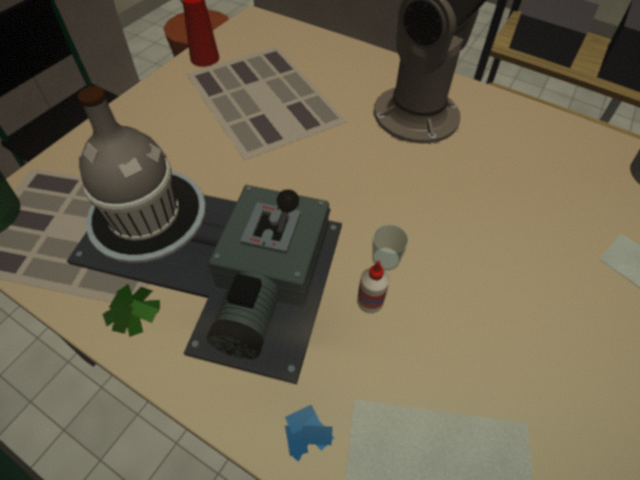

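View pics/top0.png

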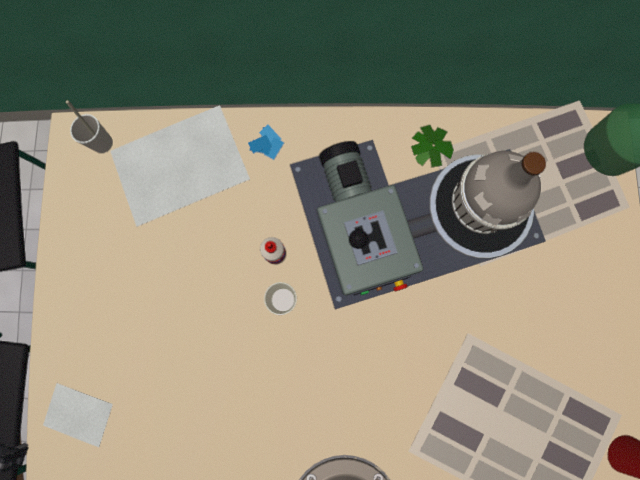

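The top view shows the gate around (370,236) and the knob at about (360,238). The machine is yawed roughly +0.25. The glue bottle is at (272,250), the jar at (281,298) and the demijohn at (485,205). Next I'll enlarge the gate.

Run:
```python
import cv2,numpy as np
a=cv2.imread('pics/top0.png')[180:300,310:430]; b=cv2.imread('pics/scene0.png')[180:300,200:340]
a=cv2.resize(a,(480,480),interpolation=cv2.INTER_CUBIC);
a=cv2.resize(cv2.imread('pics/top0.png')[195:285,320:420],None,fx=6,fy=6,interpolation=cv2.INTER_CUBIC)
b=cv2.resize(b[:100],None,fx=5,fy=5,interpolation=cv2.INTER_CUBIC)
cv2.imwrite('pics/ctop.png',cv2.convertScaleAbs(a,alpha=1.5));cv2.imwrite('pics/cscene.png',cv2.convertScaleAbs(b,alpha=1.7))
```

```text
(no output)
```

View pics/ctop.png

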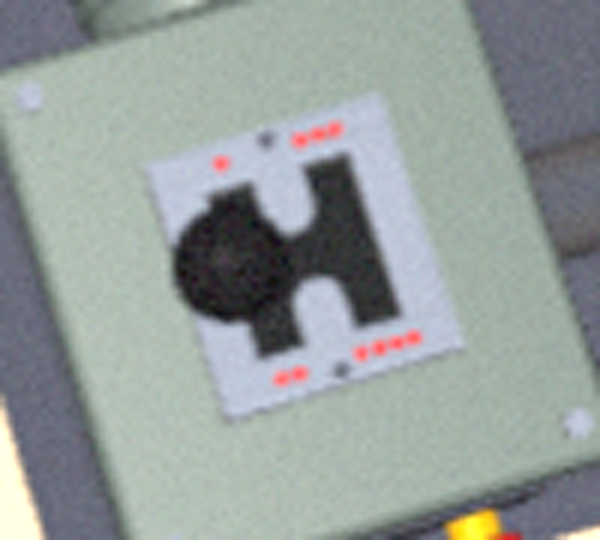

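View pics/cscene.png

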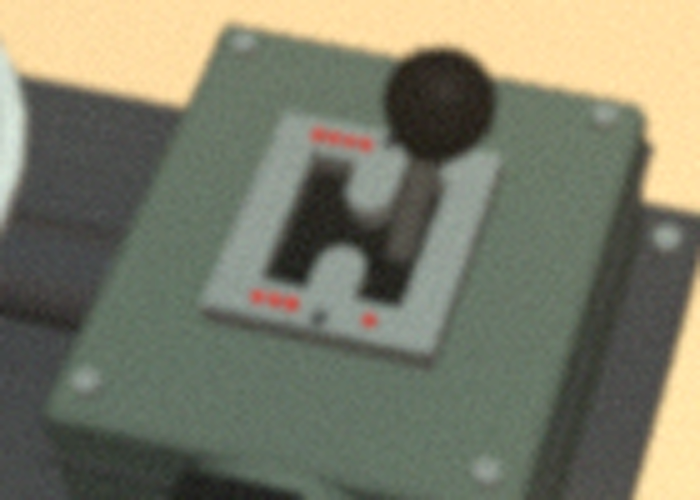

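The top crop shows the plate corners at (150,165), (382,95), (463,348) and (228,420), with the knob at (232,263). In the scene crop the knob is at (440,103) and the lever is in the left lane. Now I'll solve for the pose.

```bash
cat > h.py <<'E'
import numpy as np,cv2
from scipy.optimize import least_squares
from scipy.spatial.transform import Rotation as R
from station import bot,optics
def proj(m,P):
    T=np.linalg.inv(m['cam_to_world']);c=(T[:3,:3]@np.atleast_2d(P).T).T+T[:3,3]
    c=c*[1,-1,-1];K=np.array([[m['fx'],0,m['cx']],[0,m['fy'],m['cy']],[0,0,1.]])
    return cv2.projectPoints(c,np.zeros(3),np.zeros(3),K,m['dist'])[0][:,0]
def ray(m,px,z):
    K=np.array([[m['fx'],0,m['cx']],[0,m['fy'],m['cy']],[0,0,1.]])
    u=cv2.undistortPoints(np.array([[px]],float),K,m['dist'])[0,0]
    T=m['cam_to_world'];d=T[:3,:3]@[u[0],-u[1],-1];return T[:3,3]+d*(z-T[2,3])/d[2]
def knob(a,f):return np.array([.17*np.sin(f),-.17*np.sin(a)*np.cos(f),.028+.17*np.cos(a)*np.cos(f)])
def tw(p,P):
    c,s=np.cos(p[2]),np.sin(p[2]);P=np.atleast_2d(P)
    return np.c_[p[0]+c*P[:,0]-s*P[:,1],p[1]+s*P[:,0]+c*P[:,1],P[:,2]]
E
python3 - <<'E'
from h import *
mt,ms=optics.camera_model('top'),optics.camera_model('scene')
ct=np.array([(150,165),(382,95),(463,348),(228,420)])/6+[320,195]
cs=np.array([(433,365),(203,310),(287,110),(500,152)])/5+[200,180]
for X,Y in((.048,.044),(.044,.048)):
  C=np.array([(X,Y,.12),(X,-Y,.12),(-X,-Y,.12),(-X,Y,.12)])
  kt,ks=np.array([232,263])/6+[320,195],np.array([440,103])/5+[200,180]
  def r(p):
    k=tw(p,knob(p[3],p[4]))
    return np.r_[(proj(mt,tw(p,C))-ct).ravel(),(proj(ms,tw(p,C))-cs).ravel(),(proj(mt,k)-kt).ravel(),(proj(ms,k)-ks).ravel()]
  s=least_squares(r,[.65,-.06,.27,-.2,0]);print(s.x,s.cost,s.fun.round(1))
  print('knob',tw(s.x,knob(*s.x[3:])))
for px,z in(((272,247),.14),((281,298),.04),((485,205),.2)):print(ray(mt,px,z))
m=optics.camera_model('wrist');o=bot.get_obs()
Rt=R.from_quat(np.roll(o['tool_rot'],-1)).as_matrix();print(Rt.round(3))
E
```

```text
[ 0.59643056 -0.05542255  0.29772356 -0.20184447 -0.03471474] 5.625854995542355 [-1.3 -0.4 -0.7 -0.8  0.1 -0.4 -0.4  0.  -0.4 -2.1 -0.7 -1.3 -0.4  0.1
  0.6  0.6 -0.3  0.1 -0.3 -0.1]
knob [[ 0.58079835 -0.0245913   0.1944484 ]]
[ 0.59655091 -0.05549224  0.29016459 -0.20216541 -0.03682843] 42.98155874319191 [-2.4  1.6  1.9  0.5  1.3 -2.6 -3.  -1.4  2.  -3.3 -2.2 -3.6 -2.9  1.1
  2.1  2.8 -0.3  0.1 -0.3 -0.1]
knob [[ 0.58079356 -0.02459774  0.19442487]]
[0.57346705 0.1504979  0.14      ]
[0.47278669 0.13937239 0.04      ]
[ 0.64747215 -0.2786193   0.2       ]
[[-0.959  0.285 -0.   ]
 [ 0.285  0.959 -0.002]
 [-0.    -0.002 -1.   ]]
```

drive_tool:
  deltas:
    - {"gripper":255,"offset":[-0.033,-0.036,0],"angular":[0,0,-0.149]}
    - {"gripper":255,"offset":[-0.066,-0.072,0],"angular":[0,0,-0.298]}
    - {"gripper":255,"offset":[-0.099,-0.108,0],"angular":[0,0,-0.447]}
    - {"gripper":255,"offset":[-0.132,-0.144,0],"angular":[0,0,-0.596]}
    - {"gripper":255,"offset":[-0.165,-0.18,0],"angular":[0,0,-0.744]}

```text
t: 0.6
eef_pos: [0.2997, 0.4254, 0.3036]
tool_rot: [-0.0, -0.15, 0.989, -0.0]
contact_force: [1.2, 0.1, 0.3]
gripper_width: 0.143
grasp_force: 0.0
```

```bash
cat >> h.py <<'E'
M=[.5964,-.0554,.2955]
def st():
    o=bot.get_obs();Rt=R.from_quat(np.roll(o['tool_rot'],-1)).as_matrix()
    c,s=np.cos(M[2]),np.sin(M[2]);A=np.array([[c,s,0],[-s,c,0],[0,0,1]])
    d=A@(o['eef_pos']-[M[0],M[1],0])
    print('t',o['t'],'tcp in machine',d.round(4),'F mach',(A@o['contact_force']).round(2),'w',o['gripper_width'])
    return o,d,A@Rt
E
python3 - <<'E'
from h import *
o,d,B=st();print(B.round(3),B.T@(np.array([-.065,.034,.304])-d))
E
```

```text
t 0.6 tcp in machine [-0.1439  0.5464  0.3036] F mach [ 1.16 -0.2   0.35] w 0.1428297807168297
[[-1.    -0.005 -0.   ]
 [-0.005  1.    -0.001]
 [ 0.    -0.001 -1.   ]] [-7.63617370e-02 -5.12730740e-01 -1.91516901e-04]
```

drive_tool:
  deltas:
    - {"gripper":255,"offset":[-0.007,-0.049,0],"angular":[0,0,0]}
    - {"gripper":255,"offset":[-0.014,-0.098,0],"angular":[0,0,0]}
    - {"gripper":255,"offset":[-0.021,-0.147,0],"angular":[0,0,0]}
    - {"gripper":255,"offset":[-0.028,-0.196,0],"angular":[0,0,0]}
    - {"gripper":255,"offset":[-0.035,-0.245,0],"angular":[0,0,0]}

```text
t: 1.1
eef_pos: [0.4043, 0.2013, 0.3039]
tool_rot: [-0.0, -0.147, 0.989, 0.0]
contact_force: [1.7, 0.4, 0.9]
gripper_width: -0.002
grasp_force: 0.0
```

drive_tool:
  deltas:
    - {"gripper":255,"offset":[-0.006,-0.048,0],"angular":[0,0,0]}
    - {"gripper":255,"offset":[-0.012,-0.096,0],"angular":[0,0,0]}
    - {"gripper":255,"offset":[-0.018,-0.144,0],"angular":[0,0,0]}
    - {"gripper":255,"offset":[-0.024,-0.192,0],"angular":[0,0,0]}
    - {"gripper":255,"offset":[-0.03,-0.22,0],"angular":[0,0,0]}

```text
t: 1.6
eef_pos: [0.4972, -0.0025, 0.3039]
tool_rot: [0.0, -0.145, 0.989, -0.001]
contact_force: [-0.4, -0.3, -1.1]
gripper_width: 0.001
grasp_force: 0.0
```

Run:
```python
from h import *
o,d,B=st();print(B.round(3),B.T@(np.array([-.07,.034,.25])-d))
w=optics.read_camera('wrist');t=optics.read_camera('top')
t=cv2.resize(t[195:285,320:420],(533,480),interpolation=cv2.INTER_CUBIC);
o,d,B=st()
cv2.imwrite('pics/w1.png',cv2.resize(np.hstack([cv2.convertScaleAbs(w,alpha=1.5),t]),None,fx=.68,fy=.68))
```

```text
t 1.6 tcp in machine [-0.0795  0.0795  0.3039] F mach [-0.51 -0.13 -1.1 ] w 0.000741730794958395
[[-1.     0.004 -0.   ]
 [ 0.004  1.    -0.001]
 [ 0.    -0.001 -1.   ]] [-0.00972361 -0.04538818  0.05395234]
t 1.7 tcp in machine [-0.079   0.079   0.3039] F mach [-0.17  0.56 -0.17] w -0.0027872011446235857
```

View pics/w1.png

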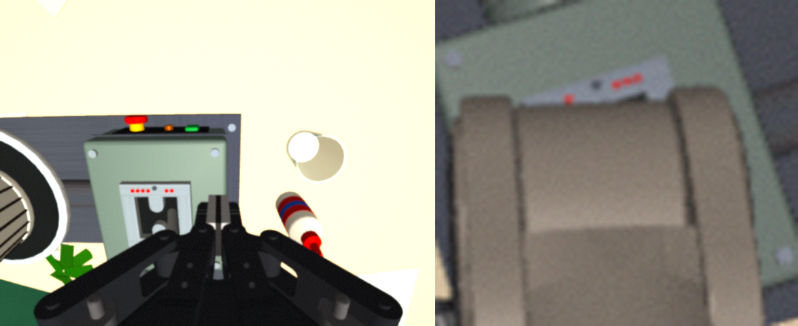

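The arm hides the gate in the top view, and the wrist camera looks back from the far side with the fingertips at (218,200). I'll go down behind the knob next.

drive_tool:
  deltas:
    - {"gripper":255,"offset":[-0.004,-0.045,0],"angular":[0,0,-0.005]}
    - {"gripper":255,"offset":[-0.009,-0.045,0.025],"angular":[0,0,-0.005]}
    - {"gripper":255,"offset":[-0.009,-0.045,0.049],"angular":[0,0,-0.005]}
    - {"gripper":255,"offset":[-0.009,-0.045,0.049],"angular":[0,0,-0.005]}
    - {"gripper":255,"offset":[-0.009,-0.045,0.049],"angular":[0,0,-0.005]}

```text
t: 2.2
eef_pos: [0.5181, -0.0381, 0.2549]
tool_rot: [-0.001, -0.15, 0.989, 0.0]
contact_force: [0.3, -0.6, 0.0]
gripper_width: -0.003
grasp_force: 0.0
```

Run:
```python
from h import *
w=optics.read_camera('wrist');s=optics.read_camera('scene')
o,d,B=st();print(B.round(3))
s=cv2.resize(s[150:290,200:360],None,fx=3.43,fy=3.43,interpolation=cv2.INTER_CUBIC)[:480]
cv2.imwrite('pics/w2.png',cv2.resize(np.hstack([cv2.convertScaleAbs(w,alpha=2.2,beta=20),s]),None,fx=.66,fy=.66))
```

```text
t 2.3 tcp in machine [-0.0692  0.0389  0.256 ] F mach [0.39 0.01 0.07] w 0.004985759083242697
[[-1.    -0.005  0.002]
 [-0.005  1.    -0.   ]
 [-0.002 -0.    -1.   ]]
```

View pics/w2.png

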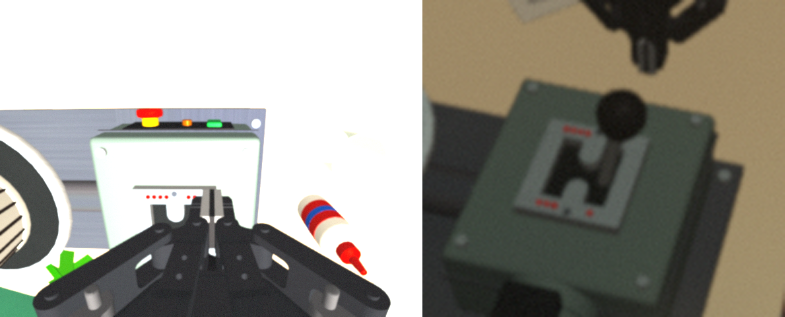

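The scene view shows the fingertips just behind and above the knob, which sits at (621,115) in the montage. They're well clear of everything else. Now a slow forward push.

drive_tool:
  deltas:
    - {"gripper":255,"offset":[-0.02,-0.004,0],"angular":[0,0,0]}
    - {"gripper":255,"offset":[-0.028,-0.004,0],"angular":[0,0,0]}
    - {"gripper":255,"offset":[-0.03,-0.004,0],"angular":[0,0,0]}
    - {"gripper":255,"offset":[-0.032,-0.004,0],"angular":[0,0,0]}
    - {"gripper":255,"offset":[-0.032,-0.004,0],"angular":[0,0,0]}

```text
t: 2.8
eef_pos: [0.5499, -0.0331, 0.255]
tool_rot: [-0.0, -0.149, 0.989, 0.0]
contact_force: [-0.6, 0.6, -0.8]
gripper_width: 0.002
grasp_force: 0.0
```

Run:
```python
from h import *
o,d,B=st()
```

```text
t 2.8 tcp in machine [-0.038   0.0348  0.255 ] F mach [-0.44  0.73 -0.8 ] w 0.002063015554391972
```

No contact yet, so I'll advance in 2 mm steps.

drive_tool:
  deltas:
    - {"gripper":255,"offset":[-0.002,0,0],"angular":[0,0,0]}
    - {"gripper":255,"offset":[-0.004,0,0],"angular":[0,0,0]}
    - {"gripper":255,"offset":[-0.004,0,0],"angular":[0,0,0]}

```text
t: 3.1
eef_pos: [0.5536, -0.0322, 0.2548]
tool_rot: [-0.001, -0.149, 0.989, 0.0]
contact_force: [-2.9, -1.1, 2.0]
gripper_width: 0.006
grasp_force: 1.2
```

Run:
```python
from h import *
o,d,B=st()
s=optics.read_camera('scene')
cv2.imwrite('pics/s3full.png',s)
cv2.imwrite('pics/s3.png',cv2.convertScaleAbs(cv2.resize(s[175:255,220:340],None,fx=6,fy=6,interpolation=cv2.INTER_CUBIC),alpha=2))
```

```text
t 3.1 tcp in machine [-0.0342  0.0347  0.2548] F mach [-3.07 -0.17  1.96] w 0.0064784518309412035
```

View pics/s3.png

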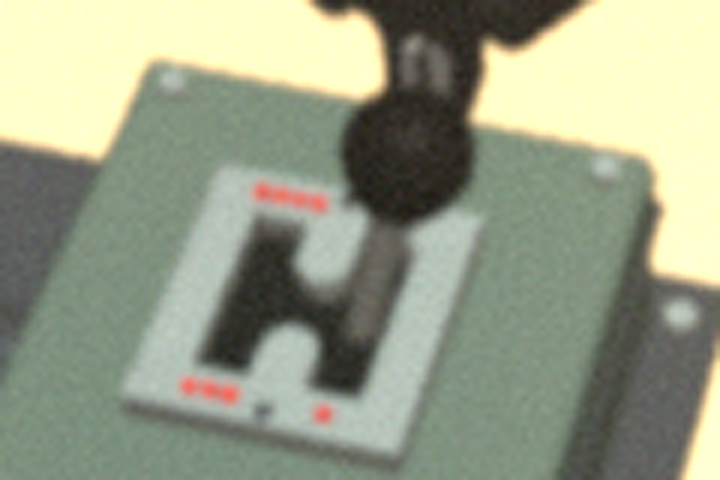

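Contact is made with 3 N at x=-0.034. The knob centre is at crop (408,157), which is scene (288.0,201.2).

```bash
cat >> h.py <<'E'
def af(px,g=(-.2,0)):
    m=optics.camera_model('scene')
    return least_squares(lambda p:proj(m,tw(M,knob(*p)))[0]-px,g).x
E
python3 - <<'E'
from h import *
for p in((288,201.2),(288,200.6),(289,201.2),(288,202.2)):print(af(np.array(p)))
E
```

```text
[-0.20662259 -0.02749314]
[-0.20435454 -0.03506755]
[-0.2161092  -0.03187607]
[-0.21038037 -0.01501565]
```

drive_tool:
  deltas:
    - {"gripper":255,"offset":[-0.002,0,0],"angular":[0,0,0]}
    - {"gripper":255,"offset":[-0.004,0,0],"angular":[0,0,0]}
    - {"gripper":255,"offset":[-0.004,0,0],"angular":[0,0,0]}

```text
t: 3.45
eef_pos: [0.5579, -0.0309, 0.2548]
tool_rot: [-0.0, -0.149, 0.989, -0.0]
contact_force: [-3.6, 0.4, 1.6]
gripper_width: -0.002
grasp_force: 1.7
```

Run:
```python
from h import *
o,d,B=st()
s=optics.read_camera('scene')
cv2.imwrite('pics/s4full.png',s)
cv2.imwrite('pics/s4.png',cv2.convertScaleAbs(cv2.resize(s[175:255,220:340],None,fx=6,fy=6,interpolation=cv2.INTER_CUBIC),alpha=2))
a=cv2.imread('pics/scene0.png');b=cv2.imread('pics/s3full.png')
# knob lower edge tracking by template (lower half of ball + stem)
t=b[200:222,276:302]
for n,i in(('0',a),('3',b),('4',s)):
    U=6;I=cv2.resize(i[190:235,265:315],None,fx=U,fy=U,interpolation=cv2.INTER_CUBIC);T=cv2.resize(t,None,fx=U,fy=U,interpolation=cv2.INTER_CUBIC)
    r=cv2.matchTemplate(I,T,cv2.TM_CCOEFF_NORMED);l=cv2.minMaxLoc(r);print(n,l[1],np.array(l[3])/U+[265-276,190-200])
```

```text
t 3.45 tcp in machine [-0.0297  0.0347  0.2548] F mach [-3.32  1.48  1.61] w -0.0015778430297462736
0 0.9968573451042175 [0. 0.]
3 0.9999076128005981 [0. 0.]
4 0.9878661632537842 [-0.33333333  1.16666667]
```

drive_tool:
  deltas:
    - {"gripper":255,"offset":[0.03,0,0],"angular":[0,0,0]}
    - {"gripper":255,"offset":[0.03,0.03,0],"angular":[0,0,0]}
    - {"gripper":255,"offset":[0.02,0.055,0],"angular":[0,0,0]}
    - {"gripper":255,"offset":[-0.028,0.055,0],"angular":[0,0,0]}
    - {"gripper":255,"offset":[-0.029,0.055,0],"angular":[0,0,0]}

```text
t: 4.0
eef_pos: [0.5739, 0.0342, 0.2551]
tool_rot: [0.003, -0.152, 0.988, 0.0]
contact_force: [-0.3, -0.5, 0.4]
gripper_width: 0.001
grasp_force: 0.0
```

Run:
```python
from h import *
s=optics.read_camera('scene')
o,d,B=st();print(B.round(3))
cv2.imwrite('pics/s5full.png',s)
cv2.imwrite('pics/s5.png',cv2.convertScaleAbs(cv2.resize(s[175:255,220:340],None,fx=6,fy=6,interpolation=cv2.INTER_CUBIC),alpha=2))
```

```text
t 4.05 tcp in machine [0.0023 0.0911 0.2549] F mach [-0.47  0.03 -0.08] w -0.001143029269392768
[[-1.    -0.007  0.003]
 [-0.007  1.    -0.001]
 [-0.003 -0.001 -1.   ]]
```

View pics/s5.png

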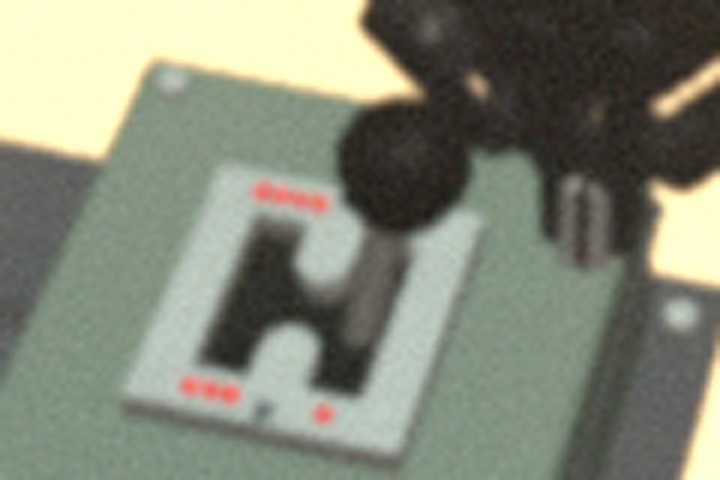

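The knob is now at crop (404,166), which gives f≈-0.006, so it's in neutral. I'll raise the tool 5 mm and push across.

drive_tool:
  deltas:
    - {"gripper":255,"offset":[0.002,-0.015,-0.005],"angular":[0,0,0]}
    - {"gripper":255,"offset":[0.002,-0.021,-0.005],"angular":[0,0,0]}
    - {"gripper":255,"offset":[0.002,-0.026,-0.005],"angular":[0,0,0]}
    - {"gripper":255,"offset":[0.002,-0.031,-0.005],"angular":[0,0,0]}
    - {"gripper":255,"offset":[0.002,-0.036,-0.005],"angular":[0,0,0]}

```text
t: 4.55
eef_pos: [0.5781, -0.0043, 0.2611]
tool_rot: [0.001, -0.149, 0.989, 0.001]
contact_force: [-0.8, 5.4, 6.1]
gripper_width: -0.005
grasp_force: 3.1
```

Run:
```python
from h import *
o,d,B=st()
```

```text
t 4.55 tcp in machine [-0.0026  0.0542  0.2611] F mach [0.75 5.36 6.07] w -0.00514977819980871
```

Crossing is under way at about 5 N, so I'll continue.

drive_tool:
  deltas:
    - {"gripper":255,"offset":[0.0,-0.005,0],"angular":[0,0,0]}
    - {"gripper":255,"offset":[0.0,-0.01,0],"angular":[0,0,0]}
    - {"gripper":255,"offset":[0.0,-0.015,0],"angular":[0,0,0]}
    - {"gripper":255,"offset":[0.0,-0.02,0],"angular":[0,0,0]}
    - {"gripper":255,"offset":[0.0,-0.025,0],"angular":[0,0,0]}

```text
t: 5.05
eef_pos: [0.5854, -0.029, 0.26]
tool_rot: [0.0, -0.149, 0.989, 0.0]
contact_force: [-1.1, 3.4, 2.8]
gripper_width: -0.001
grasp_force: 2.0
```

Run:
```python
from h import *
o,d,B=st()
```

```text
t 5.05 tcp in machine [-0.0028  0.0284  0.26  ] F mach [-0.01  3.6   2.77] w -0.0006283215791856491
```

Now on to about y=+0.002, watching the force.

drive_tool:
  deltas:
    - {"gripper":255,"offset":[0.0,-0.006,0],"angular":[0,0,0]}
    - {"gripper":255,"offset":[0.0,-0.012,0],"angular":[0,0,0]}
    - {"gripper":255,"offset":[0.0,-0.018,0],"angular":[0,0,0]}
    - {"gripper":255,"offset":[0.0,-0.024,0],"angular":[0,0,0]}
    - {"gripper":255,"offset":[0.0,-0.026,0],"angular":[0,0,0]}

```text
t: 5.55
eef_pos: [0.593, -0.0546, 0.2596]
tool_rot: [-0.0, -0.149, 0.989, -0.0]
contact_force: [-0.4, 1.2, 0.8]
gripper_width: 0.003
grasp_force: 1.5
```

Run:
```python
from h import *
o,d,B=st()
```

```text
t 5.55 tcp in machine [-0.003   0.0017  0.2596] F mach [-0.03  1.26  0.8 ] w 0.0034078633158825234
```

drive_tool:
  deltas:
    - {"gripper":255,"offset":[0.0,0.022,0],"angular":[0,0,0]}
    - {"gripper":255,"offset":[0.03,0.022,0],"angular":[0,0,0]}
    - {"gripper":255,"offset":[0.065,0.022,0],"angular":[0,0,0]}
    - {"gripper":255,"offset":[0.065,-0.015,0.003],"angular":[0,0,0]}
    - {"gripper":255,"offset":[0.065,-0.036,0.005],"angular":[0,0,0]}

```text
t: 6.05
eef_pos: [0.5405, -0.1102, 0.2547]
tool_rot: [-0.0, -0.148, 0.989, -0.001]
contact_force: [-0.0, -0.1, 0.3]
gripper_width: 0.006
grasp_force: 0.0
```

Run:
```python
from h import *
s=optics.read_camera('scene')
o,d,B=st();print(B.round(3))
cv2.imwrite('pics/s6.png',cv2.convertScaleAbs(cv2.resize(s[175:255,220:340],None,fx=6,fy=6,interpolation=cv2.INTER_CUBIC),alpha=2))
```

```text
t 6.1 tcp in machine [-0.0695 -0.0396  0.2548] F mach [ 0.83 -3.03  0.51] w 0.0007911494069295609
[[-1.     0.002 -0.   ]
 [ 0.002  1.    -0.004]
 [ 0.    -0.004 -1.   ]]
```

View pics/s6.png

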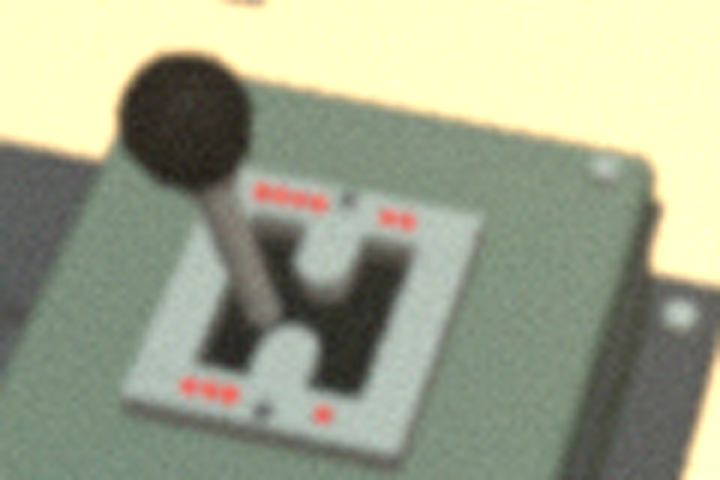

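The knob is at crop (186,118), which is scene (251.0,194.7). I'll check its angles.

Run:
```python
from h import *
p=af(np.array([251,194.7]),(.2,0));print(p,knob(*p))
```

```text
[ 0.18869815 -0.01059311] [-0.0018008  -0.03188686  0.19497301]
```

drive_tool:
  deltas:
    - {"gripper":255,"offset":[-0.02,0.005,0.002],"angular":[0,0,0]}
    - {"gripper":255,"offset":[-0.034,0.005,0.003],"angular":[0,0,0]}
    - {"gripper":255,"offset":[-0.041,0.005,0.003],"angular":[0,0,0]}
    - {"gripper":255,"offset":[-0.048,0.005,0.003],"angular":[0,0,0]}
    - {"gripper":255,"offset":[-0.055,0.005,0.003],"angular":[0,0,0]}

```text
t: 6.6
eef_pos: [0.5924, -0.0866, 0.2518]
tool_rot: [-0.001, -0.149, 0.989, -0.0]
contact_force: [-3.4, -1.6, 2.3]
gripper_width: 0.002
grasp_force: 1.9
```

Run:
```python
from h import *
o,d,B=st()
```

```text
t 6.6 tcp in machine [-0.0129 -0.0287  0.2518] F mach [-3.72 -0.55  2.34] w 0.0019613192114210313
```

drive_tool:
  deltas:
    - {"gripper":255,"offset":[-0.006,-0.003,0],"angular":[0,0,0]}
    - {"gripper":255,"offset":[-0.011,-0.004,0],"angular":[0,0,0]}
    - {"gripper":255,"offset":[-0.016,-0.004,0],"angular":[0,0,0]}
    - {"gripper":255,"offset":[-0.02,-0.004,0],"angular":[0,0,0]}
    - {"gripper":255,"offset":[-0.022,-0.004,0],"angular":[0,0,0]}

```text
t: 7.1
eef_pos: [0.615, -0.0833, 0.2515]
tool_rot: [-0.0, -0.149, 0.989, -0.0]
contact_force: [-4.1, -0.3, -2.3]
gripper_width: 0.0
grasp_force: 1.7
```

Run:
```python
from h import *
o,d,B=st()
```

```text
t 7.1 tcp in machine [ 0.0096 -0.0321  0.2515] F mach [-3.99  0.89 -2.35] w 0.00013765777475909028
```

Now 1.5 mm per row until it meets the stop.

drive_tool:
  deltas:
    - {"gripper":255,"offset":[-0.0015,0,0],"angular":[0,0,0]}
    - {"gripper":255,"offset":[-0.003,0,0],"angular":[0,0,0]}
    - {"gripper":255,"offset":[-0.003,0,0],"angular":[0,0,0]}

```text
t: 7.4
eef_pos: [0.6179, -0.0827, 0.2519]
tool_rot: [0.0, -0.149, 0.989, -0.0]
contact_force: [-2.6, -0.7, -2.2]
gripper_width: -0.002
grasp_force: 1.5
```

drive_tool:
  deltas:
    - {"gripper":255,"offset":[-0.001,0,0],"angular":[0,0,0]}
    - {"gripper":255,"offset":[-0.001,0,0],"angular":[0,0,0]}

```text
t: 7.6
eef_pos: [0.6188, -0.0824, 0.252]
tool_rot: [0.0, -0.149, 0.989, -0.0]
contact_force: [-2.5, -1.7, -2.0]
gripper_width: -0.001
grasp_force: 1.6
```

Run:
```python
from h import *
o,d,B=st()
```

```text
t 7.6 tcp in machine [ 0.0136 -0.0324  0.252 ] F mach [-2.92 -0.85 -2.04] w -0.0009478254095122074
```

Not at the stop yet; I'll continue in 1 mm steps.

drive_tool:
  deltas:
    - {"gripper":255,"offset":[-0.001,0,0],"angular":[0,0,0]}
    - {"gripper":255,"offset":[-0.0015,0,0],"angular":[0,0,0]}

```text
t: 7.8
eef_pos: [0.62, -0.0821, 0.2519]
tool_rot: [-0.0, -0.149, 0.989, -0.0]
contact_force: [-3.5, -1.9, -2.3]
gripper_width: 0.002
grasp_force: 2.3
```

drive_tool:
  deltas:
    - {"gripper":255,"offset":[-0.001,0,0],"angular":[0,0,0]}
    - {"gripper":255,"offset":[-0.001,0,0],"angular":[0,0,0]}

```text
t: 8.0
eef_pos: [0.6205, -0.0819, 0.2518]
tool_rot: [-0.001, -0.149, 0.989, -0.0]
contact_force: [-5.2, -2.2, -0.7]
gripper_width: -0.0
grasp_force: 3.0
```

Run:
```python
from h import *
o,d,B=st()
```

```text
t 8.0 tcp in machine [ 0.0153 -0.0324  0.2518] F mach [-5.61 -0.63 -0.67] w -9.678567835028747e-05
```

drive_tool:
  deltas:
    - {"gripper":255,"offset":[-0.001,0,0],"angular":[0,0,0]}
    - {"gripper":255,"offset":[-0.0015,0,0],"angular":[0,0,0]}

```text
t: 8.2
eef_pos: [0.6211, -0.0818, 0.2516]
tool_rot: [-0.002, -0.149, 0.989, 0.0]
contact_force: [-9.4, -2.7, 1.0]
gripper_width: -0.002
grasp_force: 4.7
```

Run:
```python
from h import *
o,d,B=st()
```

```text
t 8.2 tcp in machine [ 0.016  -0.0324  0.2516] F mach [-9.82  0.2   0.98] w -0.0022074404595848916
```

The force has reached 9.8 N with the motion stalled, so it's at the hard stop. I'll back off and check.

drive_tool:
  deltas:
    - {"gripper":255,"offset":[0.01,0,0],"angular":[0,0,0]}
    - {"gripper":255,"offset":[0.04,0,0],"angular":[0,0,0]}
    - {"gripper":255,"offset":[0.08,0,-0.01],"angular":[0,0,0]}
    - {"gripper":255,"offset":[0.1,0,-0.05],"angular":[0,0,0]}
    - {"gripper":255,"offset":[0.1,0,-0.05],"angular":[0,0,0]}

```text
t: 8.7
eef_pos: [0.5275, -0.1125, 0.3072]
tool_rot: [0.005, -0.148, 0.989, -0.001]
contact_force: [1.2, -0.7, 0.4]
gripper_width: -0.001
grasp_force: 0.0
```

Run:
```python
from h import *
s=optics.read_camera('scene')
o,d,B=st()
cv2.imwrite('pics/s7.png',cv2.convertScaleAbs(cv2.resize(s[80:320,60:430],None,fx=2.1,fy=2.1,interpolation=cv2.INTER_CUBIC),alpha=1.8))
```

```text
t 8.75 tcp in machine [-0.0815 -0.0335  0.3055] F mach [ 0.55  0.52 -0.27] w 0.0014725417469072652
```

View pics/s7.png

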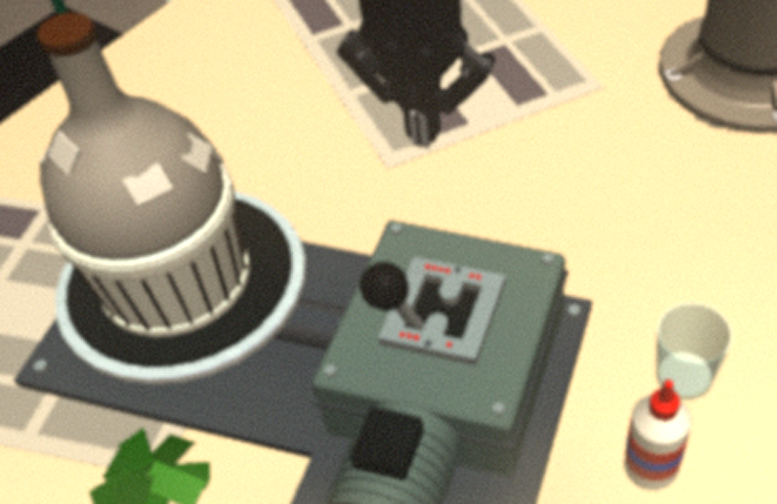

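The knob is at view (383,286), which is scene (242.4,216.2). The lever leans forward in the right lane, towards the three dots. The demijohn, bottle and jar haven't moved.

Run:
```python
from h import *
print(af(np.array([242.4,216.2]),(.2,.2)))
st();print(bot.hand_in())
```

```text
[0.19570289 0.25913404]
t 8.75 tcp in machine [-0.0815 -0.0335  0.3055] F mach [ 0.55  0.52 -0.27] w 0.0014725417469072652
the job is handed in; nothing more can be done
None
```

The lever is fully home in third (fore lean about 0.26 rad, right lane), the demijohn, glue bottle and jar look unmoved, the gripper is clear, and the job was handed in at 8.75 s.

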